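# Unlock the permeability rig and open its valve to the set flag

### The arm

A 7-joint arm with a two-finger parallel gripper is mounted at the origin on the work surface. World frame = base frame: x ahead of the robot, y to its left, z up, the work surface at z = 0. Lengths are in m, angles in rad, forces in N, time in s.
With the tool pointing down it reaches from about 0.4 to 0.85 m from the base axis. Payload 6.9 kg.
Tool frame: the origin (TCP) lies midway between the tips of the shut fingers; the grasp point (between the pads) lies 19 mm behind it; z points along the fingers, y is the line along which they close (so a half turn about z gives the same grasp; the last joint's range is limited). The gripper opens to 85 mm and grips with 20 to 120 N. Pads are 22 mm wide; open, the fingers measure 114 mm over their backs; the gripper's body (76 mm by 85 mm) begins 54 mm behind the grasp point. The pads swing forward as they close: fully open they stand 13 mm farther back than shut.
Start: joints at [1.393, 0.507, -0.238, 1.5, 0.126, 1.149, -0.155], TCP at [0.175, -0.6, 0.231] pointing down, gripper open.
Joint ranges: [-3.08, 3.08], [-0.24, 2.05], [-1.43, 1.35], [0, 2.5], [-1.52, 4.66], [0.17, 1.96], [-2.89, 2.89]. Speed limits (rad/s): [2.39, 2.39, 3.14, 3.14, 3.14, 3.14, 3.14].

### API

Orientations are given as a unit quaternion [x, y, z, w].
In Python, from rig import bot gives the robot as it stands. The module is installed in compiled form; this text tells all that it offers.
- The arm moves only by the shell command python3 -m pendant 'ROWS'. ROWS is JSON, a list of rows, each an object with "hand": the opening, from -1 (shut) to 1 (fully open); "translation": the shift along the tool's x, y, z scaled (see below), a list of three; "turn": the turn, a rotation vector about the tool's x, y, z scaled (see below), a list of three. A call has exactly 8 rows; each row is the pose to reach, as a shift and turn from the pose commanded when the call began, along the tool's axes at that moment, turning the shorter way round; what a row does not reach only later rows make up. The controller multiplies each number of a shift by 0.15 m and each number of a turn by 180 degrees. A row lasts 1/8 s, in which the tool goes at most 62.5 mm and 10.7 degrees, less where a joint would pass 70% of its speed; a pose out of reach is approached as far as the arm can. A call with a number of a shift or a turn outside -1 to 1 is refused whole. A call with a gripper value outside its range is refused whole. The fingers move at their own pace and stop on an object; the grip force is fixed at half the most. Time passes only in rows, so rows that repeat a pose let the fingers close, or fill a call up. It gives the time, the measured TCP pose, the force, the opening and the grip force at its end, in the units of the state.
- bot.observe(): the state, without advancing time (a new reading comes with each control period).
- bot.camera(name): name is "scene" or "top" or "wrist"; returns a dict with "pixels" (384x512x3 uint8, blue, green, red), "mtx" (3x3 intrinsics, pixels), "rvec" (rotation vector, rad) and "tvec" (3), from world to camera coordinates, as OpenCV has them. Camera axes: x right, y down, z forward; pixel columns grow to the right and rows downward; lengths in m; the calibration is good to about 2 mm. A picture is of the moment at which its call begins. There is no depth.
- bot.job_done(): hands the job in; it is judged then, once.
The state is a dict: "clock": time; "joint_pos": joint angles; "dq": joint speeds; "tau": joint torques, N m; "eef_pos": TCP position; "tool_rot": TCP orientation; "contact_force": force on the tool from outside, world axes, zero at the start; "ft_torque": the same for the moment, N m; "width": opening from 0.0 (shut) to 1.0 (fully open); "gripper_force": force on a finger pad.
Only numpy, scipy, OpenCV 4.12 (cv2) and the standard library are available. Lean on these libraries where they do the work, as an engineer would, in place of code of your own. Each camera call takes 0.05 s, during which the arm holds its last target. There are 200 camera calls.

### The job

Put the blue water-permeability rig into service: pull the orange-handled lock rod up out of the rig, where it blocks the red valve lever, and stand it upright in the green holder cup, lowering it in rather than dropping it. Then swing the red lever open until it lies in line with the yellow flag, without swinging it well past the flag, and let go. Do not push about or knock over the cup or the other things on the bench.

Things in the scene. Friction and masses are not known exactly. Their poses are not given: they have to be found in the camera images.
- rig: Blue base block 240 x 240 x 45 mm, fixed; origin on the bench under the upright valve axis, z up. On the axis a brass valve, top 110 mm. At local x = +95 a column with a round gauge (72 mm wide), top 231 mm. At local y = +78 a steel cell, 68 mm wide, top 85 mm. Lock socket at local x = -28, y = -64: blind hole 18 mm wide, 35 mm deep from the block's top.
- valve (a joint): Opening of the red lever, rad: 0 = shut (lever along the rig's local -y), growing clockwise seen from above to 1.57 (along local -x). Starts between 0 and 0.1; the lock rod stops it at about 0.2. Friction of about 0.25 N m (3 N at the grip), no spring: it stays where it is left.
- lever_tip (a point): Outer end of the red lever, on its centre line, 130 mm from the valve axis, 92 mm above the bench; x axis outwards along the lever, z up. The lever is a level bar 18 mm wide, 14 mm thick (85 to 99 mm above the bench) from the axis to this point; grip it from above, across the bar, about 100 mm out from the axis.
- flag: Yellow bar fixed on the rig's block, marking the set opening: 10 mm wide and thick, lying radially 85 to 155 mm out from the valve axis, 45 to 55 mm above the bench; the lever passes above it. Origin on the valve axis; x axis outwards along the bar, z up. Its opening, 0.55 to 1.25 rad of the valve joint, is rig yaw - 90 degrees - flag yaw.
- rod: Loose lock rod, 170 mm long, 0.1 to 0.2 kg: steel, 16 mm thick, with an orange grip 22 mm thick from 110 to 170 mm above the foot. Origin at the centre of the foot, z along the rod to the grip. It starts upright in the lock socket, foot 10 mm and top 180 mm above the bench.
- cup: Loose green-painted steel holder cup, round, 58 mm outside diameter, 50 mm inside, 85 mm high, inner floor 6 mm above the bench; about 0.6 kg. Origin under its centre, z up. It stands at one of four places left or right of the rig; the rod may lean in it against its rim.
- comparator: Bystander: dial comparator on a dark steel foot 70 x 70 mm, 150 mm tall, loose. Origin under the foot's centre, z up.
- jar: Bystander: clear sample jar with a blue cap, 66 mm in diameter, 130 mm tall, loose. Origin under its centre, z up.
- tin: Bystander: steel tin with a blue label, 72 mm in diameter, 120 mm tall, loose. Origin under its centre, z up.
- prism: Bystander: grey concrete test prism 40 x 40 mm, 160 mm tall, standing on end on the robot's side of the rig, about 190 mm from the valve axis, loose. Origin under its centre, z up.
Not all that is in view belongs to the job. Several things have the shape of the rod; the one meant has the colours described above.

How it is judged:
On the way, in this order (a step that is already met when the one before it is completed fails the run):
1. the lock rod stands in the holder cup, let go (horizontal distance between rod and cup below 0.024 m and z of rod in the frame of cup below 0.018 m and angle between rod's own z axis and vertical below 0.45 rad and angle between cup's own z axis and vertical below 0.1 rad and contact force between the fingers and rod below 0.3 N), for 0.2 s.
2. the lever is in line with the yellow flag (angle between the x axis of lever_tip and the x axis of flag, either way round below 0.085 rad), for 0.2 s.
At the end, for the whole second after the job is handed in: The lock rod stands in the upright holder cup (foot within 24 mm of the cup's axis and less than 18 mm above its underside, leaning under 26 degrees), and the lever is within 0.085 rad (4.9 degrees) of the yellow flag; both are let go and at rest (all of step 1 and angle between the x axis of lever_tip and the x axis of flag, either way round below 0.085 rad and linear speed of rod below 0.03 m/s and velocity of joint valve between -0.05 and 0.05 rad/s and contact force between the fingers and rig below 0.3 N); the robot touches nothing.
It fails at once if the comparator, jar, tin or prism is shoved more than 30 mm or tipped (distance of any of comparator, jar, tin, prism from where it was at the start of the episode above 0.03 m or angle between any of comparator, jar, tin, prism's own z axis and vertical above 0.35 rad).
It fails at once if the holder cup is shoved more than 30 mm or tipped (distance of cup from where it was at the start of the episode above 0.03 m or angle between cup's own z axis and vertical above 0.35 rad).
It fails at once if the lever is swung more than about 15 degrees past the yellow flag (y of lever_tip in the frame of flag below -0.035 m).
It fails at once if the lock rod is dropped (falls freely by more than about 40 mm) (linear speed of rod above 0.9 m/s and contact force between the fingers and rod below 0.3 N).
It also fails if it takes over 61 s, if anything falls off the work surface, if the arm or the gripper's body presses on something with over 40 N, if the wrist force passes 120 N, or if a joint passes its speed limit or range.

## Working session

There is one attempt and no reset: what is moved stays moved. The work goes in short steps, Python scripts to look and compute and a shell command to move; the robot and the scene stay as the last step left them, time stands still between calls to the robot, and variables do not carry over. Pictures are saved under pics/ and viewed, at most 10 in all, crops included, and the job is handed in when it is done.

```bash
mkdir -p pics
cat > h.py <<'E'
import numpy as np, cv2, json, pickle
from rig import bot
def snap(n,f):
    c=bot.camera(n); cv2.imwrite(f'pics/{f}.png',c['pixels']); pickle.dump(c,open(f'pics/{f}.pkl','wb')); return c
def load(f): return pickle.load(open(f'pics/{f}.pkl','rb'))
def ray(c,u,v):
    R=cv2.Rodrigues(np.array(c['rvec'],float))[0]; t=np.array(c['tvec'],float).ravel()
    d=R.T@np.linalg.solve(np.array(c['mtx']),[u,v,1.]); return -R.T@t,d/np.linalg.norm(d)
def onz(c,u,v,z):
    o,d=ray(c,u,v); return o+d*(z-o[2])/d[2]
def proj(c,p): return cv2.projectPoints(np.array(p,float).reshape(-1,1,3),np.array(c['rvec'],float),np.array(c['tvec'],float),np.array(c['mtx']),None)[0].reshape(-1,2)
E
python3 - <<'E'
from h import *
s=bot.observe(); print({k:np.round(v,3).tolist() for k,v in s.items()})
a=snap('scene','s0');b=snap('top','t0')
for c in (a,b): print(np.round(ray(c,256,192),3).tolist(), np.array(c['mtx'])[0,0])
im=np.hstack([a['pixels'],b['pixels']]); cv2.imwrite('pics/top0.png',cv2.resize(b['pixels'],(800,600))); cv2.imwrite('pics/sc0.png',cv2.resize(a['pixels'],(800,600)))
E
```

```text
{'clock': 0.0, 'joint_pos': [1.392, 0.508, -0.238, 1.501, 0.126, 1.149, -0.155], 'dq': [0.002, 0.001, -0.001, 0.001, 0.001, -0.001, 0.001], 'tau': [0.001, -62.06, -2.186, -24.965, 0.013, 0.012, -0.0], 'eef_pos': [0.175, -0.6, 0.23], 'tool_rot': [0.99, 0.141, -0.0, -0.001], 'contact_force': [-0.521, 0.335, 0.303], 'ft_torque': [-0.02, -0.043, 0.014], 'gripper_force': 0.0, 'width': 1.003}
[[1.033, 0.881, 0.78], [-0.402, -0.716, -0.571]] 456.03193154545585
[[0.439, -0.029, 0.861], [0.138, 0.02, -0.99]] 363.2825646096325
```

View pics/top0.png

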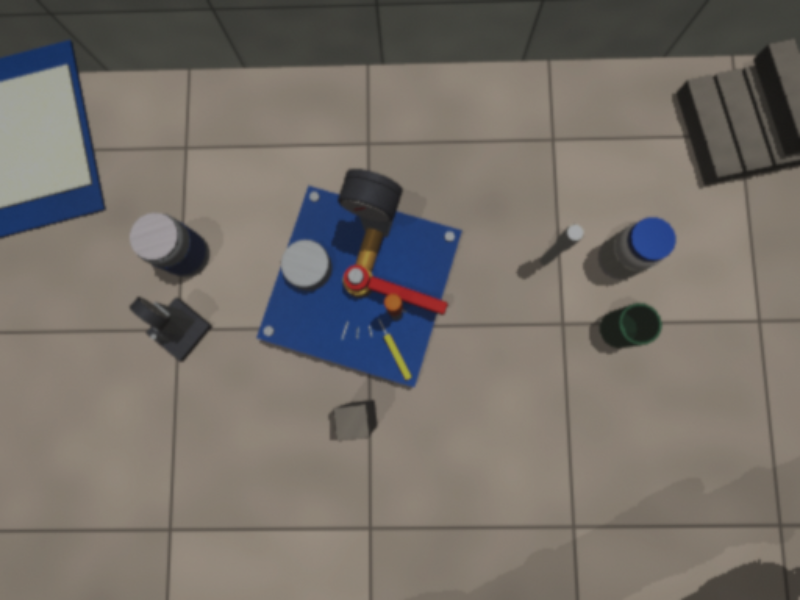

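View pics/sc0.png

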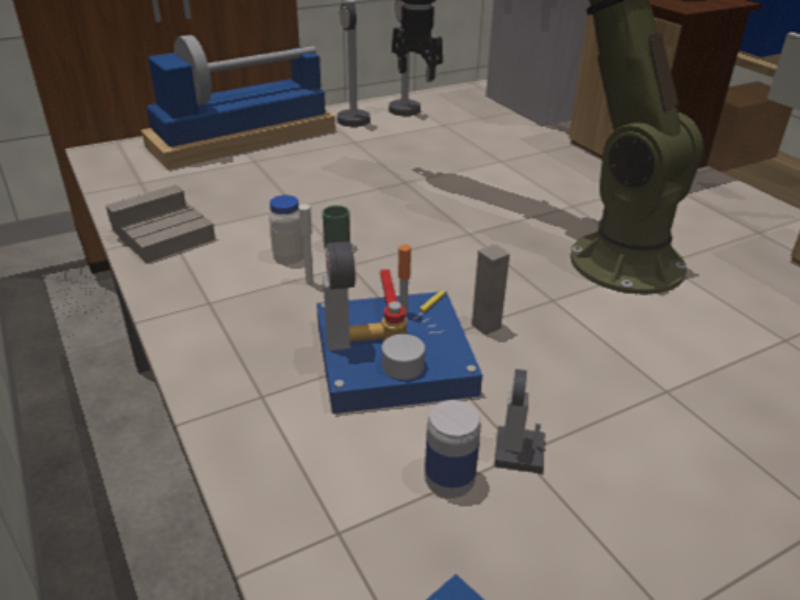

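Top view at 800x600 scale: the orange-gripped rod is at (393,304), beside the red lever (357,278)→(446,307). The yellow flag runs (388,338)→(408,377), the cup is at (640,323), the jar at (652,240) and the prism at (352,421).
Rod candidates: the orange-topped rod at top (393,304) / scene (404,262), and a plain grey rod at top (575,233) / scene (306,245). The first fits, with an orange grip and its foot in the rig. I'll confirm it in a crop while measuring.

```bash
cat > m.py <<'E'
from h import *
def blob(c,lo,hi,roi=None,k=0):
    hsv=cv2.cvtColor(c['pixels'],cv2.COLOR_BGR2HSV); m=cv2.inRange(hsv,np.array(lo),np.array(hi))
    if roi: z=np.zeros_like(m); x0,y0,x1,y1=roi; z[y0:y1,x0:x1]=m[y0:y1,x0:x1]; m=z
    n,l,s,ce=cv2.connectedComponentsWithStats(m)
    i=1+np.argmax(s[1:,4]); mm=(l==i).astype(np.uint8)
    cnt=max(cv2.findContours(mm,0,1)[0],key=len); return mm,ce[i],s[i],cnt
def tri(c1,p1,c2,p2):
    o1,d1=ray(c1,*p1);o2,d2=ray(c2,*p2); A=np.stack([d1,-d2],1); t=np.linalg.lstsq(A,o2-o1,rcond=None)[0]
    a=o1+t[0]*d1;b=o2+t[1]*d2; return (a+b)/2,np.linalg.norm(a-b)
def bar(c,cnt,z):
    P=np.array([onz(c,u,v,z)[:2] for u,v in cnt.reshape(-1,2)]); 
    r=cv2.minAreaRect((P*1000).astype(np.float32)); b=cv2.boxPoints(r); e=sorted([(np.linalg.norm(b[i]-b[(i+1)%4]),i) for i in range(4)])
    i=e[0][1]; j=(i+2)%4; return (b[i]+b[(i+1)%4])/2000,(b[j]+b[(j+1)%4])/2000, e[0][0]
E
python3 - <<'E'
from m import *
a=load('s0');b=load('t0')
red=([0,170,70],[4,255,255]); org=([6,150,70],[16,255,255]); yel=([22,130,80],[35,255,255]); grn=([45,40,10],[90,255,255]); blu=([105,120,40],[125,255,255])
roi=(160,110,300,260)
mo,co,so,cn=blob(b,*org,(235,175,270,215)); print('rod top',co,so)
ms,cs,ss,_=blob(a,*org,(230,140,290,200)); print('rod scene',cs,ss, 'tri',tri(a,cs,b,co))
print('rod onz.18',onz(b,*co,.178))
u=ss[0]+ss[2]/2
print('scene grip top', onz(a,u,ss[1]+1,.18))
my,cy,sy,cny=blob(b,*yel,roi); print('flag',cy,sy,bar(b,cny,.055))
mr,cr,sr,cnr=blob(b,*red,roi); print('red',cr,sr,bar(b,cnr,.099))
mg,cg,sg,cng=blob(b,*grn,(370,180,440,235)); print('cup',cg,sg); 
e=cv2.minEnclosingCircle(np.array([onz(b,u,v,.085)[:2] for u,v in cng.reshape(-1,2)],np.float32)); print('cupcirc',e)
mb,cb,sb,cnb=blob(b,*blu,(150,100,310,260)); P=np.array([onz(b,u,v,.045)[:2] for u,v in cnb.reshape(-1,2)],np.float32)*1000
r=cv2.minAreaRect(P); print('block',r, cv2.boxPoints(r).tolist())
crop=cv2.resize(np.hstack([b['pixels'][160:260,200:300],a['pixels'][140:240,220:320]]),(800,400),interpolation=cv2.INTER_CUBIC); cv2.imwrite('pics/crop.png',crop)
mm=np.hstack([cv2.resize((mr*80+my*160+mo*255)[160:260,200:300],(400,400))]); 
print('prism',onz(b,352*.64,408*.64,.16),'jar',onz(b,652*.64,240*.64,.13),'gauge',onz(b,370*.64,190*.64,.231),'grey', onz(b,575*.64,233*.64,.17),'prismbase',onz(b,352*.64,421*.64,.16))
E
```

```text
rod top [251.17647059 193.25490196] [246 188  11  12 102]
rod scene [258.55384615 167.20769231] [256 157   7  22 130] tri (array([ 0.53331148, -0.00366143,  0.15235744]), np.float64(0.0052281515850755465))
rod onz.18 [ 0.53203089 -0.00593654  0.178     ]
scene grip top [ 0.52943456 -0.00138308  0.18      ]
flag [253.92792793 227.71171171] [246 215  17  27 111] (array([ 0.44210836, -0.02141071], dtype=float32), array([0.50060356, 0.00713935], dtype=float32), np.float32(7.9375978))
red [254.70604396 187.08516484] [221 170  65  30 364] (array([ 0.52508736, -0.0688115 ], dtype=float32), array([0.5839636 , 0.05951314], dtype=float32), np.float32(32.781055))
cup [404.20671141 208.33959732] [385 194  39  27 745]
cupcirc ((0.5048502087593079, -0.32705986499786377), 0.04115947335958481)
block ((577.7344360351562, 46.674530029296875), (237.6031036376953, 237.81321716308594), 71.94251251220703) [[427.8594055175781, -29.41796875], [653.9593505859375, -103.1331787109375], [727.6094970703125, 122.76702880859375], [501.509521484375, 196.48223876953125]]
prism [0.40497415 0.04535348 0.16      ] jar [ 0.61501219 -0.34455327  0.13      ] gauge [0.65564791 0.01682034 0.231     ] grey [ 0.61599815 -0.23334356  0.17      ] prismbase [0.38946038 0.04536467 0.16      ]
```

View pics/crop.png

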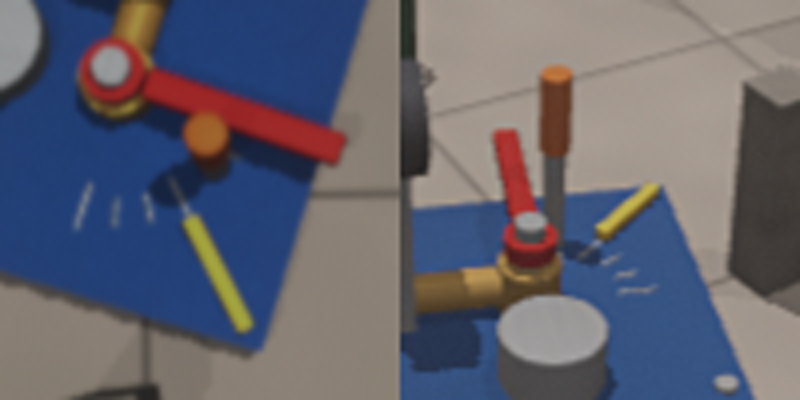

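The crop confirms it: left half at (207,135), right half at (555,110), the orange grip on a steel shank stands in the blue block right beside the red lever. The block fit gives an axis at (0.578, 0.047) and yaw -18.1°. That predicts the socket at (0.531, -0.0055), and the measured rod is at (0.532, -0.006), so they agree. Flag yaw is about -153.3°, an opening of about 0.79 rad. I'll approach high.

```bash
R='[{"hand":1,"translation":[0.11,-0.1,0],"turn":[0,0,0]},{"hand":1,"translation":[0.24,-0.22,0],"turn":[0,0,0]},{"hand":1,"translation":[0.36,-0.34,0],"turn":[0,0,0]},{"hand":1,"translation":[0.49,-0.45,0],"turn":[0,0,0]},{"hand":1,"translation":[0.61,-0.56,0],"turn":[0,0,0]},{"hand":1,"translation":[0.73,-0.68,0],"turn":[0,0,0]},{"hand":1,"translation":[0.85,-0.78,0],"turn":[0,0,0]},{"hand":1,"translation":[0.85,-0.78,0],"turn":[0,0,0]}]'; unset R
python3 -m pendant '[{"hand":1,"translation":[0.11,-0.1,0],"turn":[0,0,0]},{"hand":1,"translation":[0.24,-0.22,0],"turn":[0,0,0]},{"hand":1,"translation":[0.36,-0.34,0],"turn":[0,0,0]},{"hand":1,"translation":[0.49,-0.45,0],"turn":[0,0,0]},{"hand":1,"translation":[0.61,-0.56,0],"turn":[0,0,0]},{"hand":1,"translation":[0.73,-0.68,0],"turn":[0,0,0]},{"hand":1,"translation":[0.85,-0.78,0],"turn":[0,0,0]},{"hand":1,"translation":[0.85,-0.78,0],"turn":[0,0,0]}]'
python3 - <<'E'
from m import *
a=load('s0');b=load('t0')
print('cup rim',onz(b,410.3,207.5,.085),'left edge base',onz(b,385,207.5,0))
_,cg,sg,cn=blob(a,[45,40,10],[90,255,255],(200,125,228,165)); print(cg,sg)
p=[0.505,-.335]
print('pred scene base/top',proj(a,[[*p,0],[*p,.085]]), 'top px rim',proj(b,[[*p,.085]]))
E
```

```text
clock: 1.1
eef_pos: [0.2657, -0.4505, 0.2313]
tool_rot: [0.99, 0.143, 0.0, -0.0]
contact_force: [0.3, -0.4, -0.5]
width: 0.997
gripper_force: 0.0
cup rim [ 0.50891326 -0.34060597  0.085     ] left edge base [ 0.51745108 -0.3155831   0.        ]
[213.15625  140.328125] [207 132  16  23 128]
pred scene base/top [[216.4808673  157.46695905]
 [215.61591291 134.83642317]] top px rim [[407.76910154 209.37506609]]
```

```bash
python3 -m pendant '[{"hand":1,"translation":[0.11,-0.1,0],"turn":[0,0,0]},{"hand":1,"translation":[0.24,-0.22,0],"turn":[0,0,0]},{"hand":1,"translation":[0.36,-0.34,0],"turn":[0,0,0]},{"hand":1,"translation":[0.49,-0.45,0],"turn":[0,0,0]},{"hand":1,"translation":[0.61,-0.56,0],"turn":[0,0,0]},{"hand":1,"translation":[0.73,-0.68,0],"turn":[0,0,0]},{"hand":1,"translation":[0.85,-0.78,0],"turn":[0,0,0]},{"hand":1,"translation":[0.85,-0.78,0],"turn":[0,0,0]}]'
python3 -m pendant '[{"hand":1,"translation":[0.11,-0.1,0],"turn":[0,0,0]},{"hand":1,"translation":[0.24,-0.22,0],"turn":[0,0,0]},{"hand":1,"translation":[0.36,-0.34,0],"turn":[0,0,0]},{"hand":1,"translation":[0.49,-0.45,0],"turn":[0,0,0]},{"hand":1,"translation":[0.61,-0.56,0],"turn":[0,0,0]},{"hand":1,"translation":[0.73,-0.68,0],"turn":[0,0,0]},{"hand":1,"translation":[0.85,-0.78,0],"turn":[0,0,0]},{"hand":1,"translation":[0.85,-0.78,0],"turn":[0,0,0]}]'
python3 -m pendant '[{"hand":1,"translation":[0.11,-0.1,0],"turn":[0,0,0]},{"hand":1,"translation":[0.24,-0.22,0],"turn":[0,0,0]},{"hand":1,"translation":[0.36,-0.34,0],"turn":[0,0,0]},{"hand":1,"translation":[0.49,-0.45,0],"turn":[0,0,0]},{"hand":1,"translation":[0.61,-0.56,0],"turn":[0,0,0]},{"hand":1,"translation":[0.73,-0.68,0],"turn":[0,0,0]},{"hand":1,"translation":[0.84,-0.78,0],"turn":[0,0,0]},{"hand":1,"translation":[0.84,-0.78,0],"turn":[0,0,0]}]'
cat > go.py <<'E'
import sys; from h import *
from scipy.spatial.transform import Rotation as Ro
s=bot.observe(); R=Ro.from_quat(s['tool_rot']); p=np.array(s['eef_pos']); t=np.array([float(v) for v in sys.argv[1:4]])
print('pos',p.round(4),'yawx',np.degrees(np.arctan2(*R.as_matrix()[1::-1,0])).round(2),'tilt',R.as_matrix()[:,2].round(3),'shift/0.15',(R.inv().apply(t-p)/.15).round(3),'clk',s['clock'])
E
python3 go.py .5315 -.0057 .138
python3 - <<'E'
from m import *
w=snap('wrist','w0'); b=snap('top','t1')
cv2.imwrite('pics/c1.png',np.hstack([w['pixels'],b['pixels'][:,:]])[:, :1024][::1] if 0 else cv2.resize(np.hstack([w['pixels'],b['pixels']]),(800,300)))
p=[.5315,-.0057,.178]; print(proj(w,[p,[.509,-.340,.085]]))
E
```

```text
clock: 2.1
eef_pos: [0.3548, -0.3036, 0.2313]
tool_rot: [0.99, 0.142, 0.0, -0.0]
contact_force: [0.3, 0.1, -0.9]
width: 0.998
gripper_force: 0.0
clock: 3.1
eef_pos: [0.4445, -0.1562, 0.2312]
tool_rot: [0.99, 0.142, 0.0, -0.0]
contact_force: [-0.4, 0.0, -0.7]
width: 1.0
gripper_force: 0.0
clock: 4.1
eef_pos: [0.5325, -0.009, 0.2309]
tool_rot: [0.99, 0.142, -0.0, 0.0]
contact_force: [-0.2, -0.9, -0.5]
width: 1.002
gripper_force: 0.0
pos [ 0.5325 -0.009   0.2309] yawx 16.28 tilt [-0. -0. -1.] shift/0.15 [-0.    -0.023  0.62 ] clk 4.1
[[251.1170591  214.8884471 ]
 [571.37086842 288.64691095]]
```

View pics/c1.png

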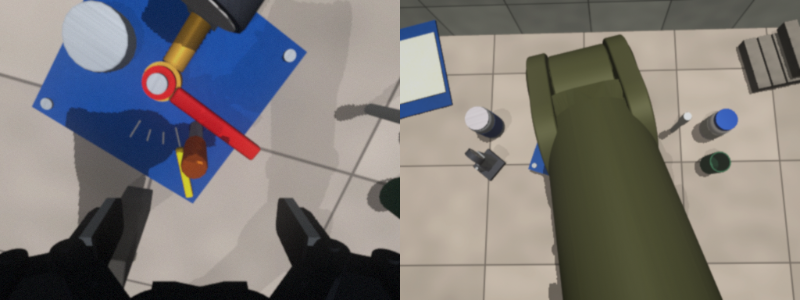

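The wrist view (left half, 400 px wide) shows the rod's orange grip top at about (195,167), i.e. full-resolution (250,214). The predicted point is (251,215), so they agree. I'll descend and grip.

```bash
python3 -m pendant '[{"hand":1,"translation":[0,-0.02,0.1],"turn":[0,0,0]},{"hand":1,"translation":[0,-0.02,0.2],"turn":[0,0,0]},{"hand":1,"translation":[0,-0.02,0.3],"turn":[0,0,0]},{"hand":1,"translation":[0,-0.02,0.4],"turn":[0,0,0]},{"hand":1,"translation":[0,-0.02,0.5],"turn":[0,0,0]},{"hand":1,"translation":[0,-0.02,0.58],"turn":[0,0,0]},{"hand":1,"translation":[0,-0.02,0.62],"turn":[0,0,0]},{"hand":1,"translation":[0,-0.02,0.62],"turn":[0,0,0]}]'
python3 -m pendant '[{"hand":-1,"translation":[0,0,0],"turn":[0,0,0]},{"hand":-1,"translation":[0,0,0],"turn":[0,0,0]},{"hand":-1,"translation":[0,0,0],"turn":[0,0,0]},{"hand":-1,"translation":[0,0,0],"turn":[0,0,0]},{"hand":-1,"translation":[0,0,0],"turn":[0,0,0]},{"hand":-1,"translation":[0,0,0],"turn":[0,0,0]},{"hand":-1,"translation":[0,0,0],"turn":[0,0,0]},{"hand":-1,"translation":[0,0,0],"turn":[0,0,0]}]'
```

```text
clock: 5.2
eef_pos: [0.5312, -0.0054, 0.138]
tool_rot: [0.99, 0.141, -0.0, -0.0]
contact_force: [0.1, -0.7, 0.2]
width: 0.998
gripper_force: 0.0
clock: 6.2
eef_pos: [0.5315, -0.0053, 0.1387]
tool_rot: [0.99, 0.141, 0.0, -0.0]
contact_force: [-0.1, 1.3, 4.7]
width: 0.245
gripper_force: 58.6
```

```bash
python3 -m pendant '[{"hand":-1,"translation":[0,0,-0.08],"turn":[0,0,0]},{"hand":-1,"translation":[0,0,-0.2],"turn":[0,0,0]},{"hand":-1,"translation":[0,0,-0.33],"turn":[0,0,0]},{"hand":-1,"translation":[0,0,-0.46],"turn":[0,0,0]},{"hand":-1,"translation":[0,0,-0.6],"turn":[0,0,0]},{"hand":-1,"translation":[0,0,-0.75],"turn":[0,0,0]},{"hand":-1,"translation":[0,0,-0.88],"turn":[0,0,0]},{"hand":-1,"translation":[0,0,-0.95],"turn":[0,0,0]}]'
python3 go.py .509 -.340 .281
```

```text
clock: 7.2
eef_pos: [0.5313, -0.0055, 0.282]
tool_rot: [0.99, 0.141, 0.0, 0.0]
contact_force: [-0.1, -0.1, -0.5]
width: 0.244
gripper_force: 58.7
pos [ 0.5313 -0.0055  0.282 ] yawx 16.25 tilt [ 0.001 -0.    -1.   ] shift/0.15 [-0.767  2.099  0.007] clk 7.2
```

```bash
python3 -m pendant '[{"hand":-1,"translation":[-0.02,0.05,0],"turn":[0,0,0]},{"hand":-1,"translation":[-0.06,0.16,0],"turn":[0,0,0]},{"hand":-1,"translation":[-0.11,0.3,0],"turn":[0,0,0]},{"hand":-1,"translation":[-0.17,0.46,0],"turn":[0,0,0]},{"hand":-1,"translation":[-0.23,0.62,0],"turn":[0,0,0]},{"hand":-1,"translation":[-0.28,0.78,0],"turn":[0,0,0]},{"hand":-1,"translation":[-0.33,0.91,0],"turn":[0,0,0]},{"hand":-1,"translation":[-0.35,0.96,0],"turn":[0,0,0]}]'
python3 -m pendant '[{"hand":-1,"translation":[-0.02,0.05,0],"turn":[0,0,0]},{"hand":-1,"translation":[-0.06,0.16,0],"turn":[0,0,0]},{"hand":-1,"translation":[-0.11,0.3,0],"turn":[0,0,0]},{"hand":-1,"translation":[-0.17,0.46,0],"turn":[0,0,0]},{"hand":-1,"translation":[-0.22,0.6,0],"turn":[0,0,0]},{"hand":-1,"translation":[-0.26,0.7,0],"turn":[0,0,0]},{"hand":-1,"translation":[-0.28,0.75,0],"turn":[0,0,0]},{"hand":-1,"translation":[-0.28,0.75,0],"turn":[0,0,0]}]'
python3 - <<'E'
from m import *
w=snap('wrist','w2'); a=snap('scene','s2')
cv2.imwrite('pics/c2.png',cv2.resize(np.hstack([w['pixels'],a['pixels']]),(800,300)))
p=[.509,-.340]; print(proj(w,[[*p,.085],[*p,0]]),proj(a,[[*p,.085]]))
E
python3 go.py .509 -.340 .281
```

```text
clock: 8.2
eef_pos: [0.5201, -0.1612, 0.2797]
tool_rot: [0.99, 0.14, -0.001, -0.0]
contact_force: [0.4, 0.5, -1.1]
width: 0.24
gripper_force: 58.7
clock: 9.2
eef_pos: [0.5123, -0.2783, 0.2807]
tool_rot: [0.99, 0.141, -0.0, -0.0]
contact_force: [-0.0, -0.4, -0.9]
width: 0.241
gripper_force: 58.7
[[312.16928857 182.16977444]
 [301.56717638 163.60040615]] [[213.85135309 134.45392876]]
pos [ 0.5126 -0.2772  0.2808] yawx 16.32 tilt [ 0.     0.001 -1.   ] shift/0.15 [-0.141  0.395 -0.001] clk 9.3
```

View pics/c2.png

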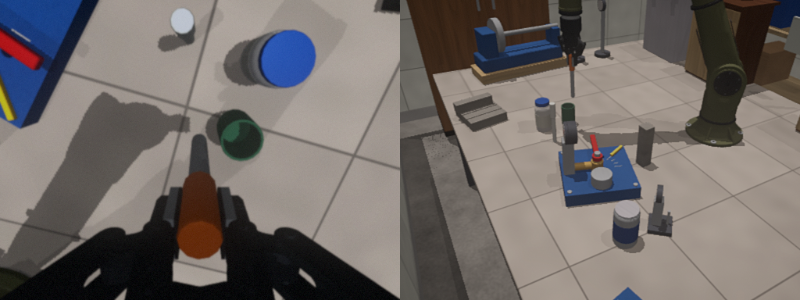

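The wrist view (400 px scale) shows the held rod upright and the cup rim centred at about (242,138), with the prediction at (244,142). I'll refine the cup from this view.

Run:
```python
from m import *
w=load('w2')
for z,roi in((.085,(270,130,350,215)),):
    m,cg,sg,cn=blob(w,[45,40,10],[95,255,255],roi); print(cg,sg)
    P=cn.reshape(-1,2); Q=np.array([onz(w,u,v,z)[:2] for u,v in P])
    n=np.array(onz(w,cg[0],cg[1],z)[:2])
    o,_=ray(w,0,0); d=(n-o[:2])/np.linalg.norm(n-o[:2])
    far=Q[(Q-n)@d>0.0]  # far-side half of rim
    A=np.c_[2*far,np.ones(len(far))]; x=np.linalg.lstsq(A,(far**2).sum(1),rcond=None)[0]; print('centre',x[:2],'r',np.sqrt(x[2]+x[:2]@x[:2]))
    side=np.array([-d[1],d[0]]); s=Q@side; print('width',np.ptp(s),'mid along side',(s.max()+s.min())/2,'pred',np.array([.509,-.34])@side,'far edge',(Q@d).max()-.029,'pred',np.array([.509,-.34])@d)
    print('px', onz(w,310,177,.085))
```

```text
[306.18982743 175.57629428] [ 278  142   59   64 2202]
centre [ 0.51080141 -0.33631098] r 0.02780807419554264
width 0.056099428583803235 mid along side 0.6013444209084325 pred 0.602543442960556 far edge -0.1125459501246838 pred -0.10780723234198752
px [ 0.51364609 -0.33600907  0.085     ]
```

```bash
python3 -m pendant '[{"hand":-1,"translation":[-0.03,0.1,0],"turn":[0,0,0]},{"hand":-1,"translation":[-0.07,0.22,0],"turn":[0,0,0]},{"hand":-1,"translation":[-0.1,0.32,0],"turn":[0,0,0]},{"hand":-1,"translation":[-0.12,0.38,0],"turn":[0,0,0]},{"hand":-1,"translation":[-0.12,0.38,0],"turn":[0,0,0]},{"hand":-1,"translation":[-0.12,0.38,0.1],"turn":[0,0,0]},{"hand":-1,"translation":[-0.12,0.38,0.2],"turn":[0,0,0]},{"hand":-1,"translation":[-0.12,0.38,0.3],"turn":[0,0,0]}]'
python3 -m pendant '[{"hand":-1,"translation":[0,0,0],"turn":[0,0,0]},{"hand":-1,"translation":[0,0,0.1],"turn":[0,0,0]},{"hand":-1,"translation":[0,0,0.2],"turn":[0,0,0]},{"hand":-1,"translation":[0,0,0.3],"turn":[0,0,0]},{"hand":-1,"translation":[0,0,0.4],"turn":[0,0,0]},{"hand":-1,"translation":[0,0,0.48],"turn":[0,0,0]},{"hand":-1,"translation":[0,0,0.55],"turn":[0,0,0]},{"hand":-1,"translation":[0,0,0.58],"turn":[0,0,0]}]'
python3 go.py .511 -.337 .135
python3 - <<'E'
from m import *
a=snap('scene','s3'); cv2.imwrite('pics/c3.png',cv2.resize(a['pixels'][70:180,160:300],(700,550),interpolation=cv2.INTER_CUBIC))
E
```

```text
clock: 10.3
eef_pos: [0.5108, -0.3373, 0.2343]
tool_rot: [0.99, 0.142, -0.0, -0.0]
contact_force: [-0.1, 0.2, -1.9]
width: 0.242
gripper_force: 58.7
clock: 11.3
eef_pos: [0.5109, -0.3378, 0.148]
tool_rot: [0.99, 0.141, -0.0, -0.0]
contact_force: [-1.2, 0.8, -1.1]
width: 0.239
gripper_force: 58.7
pos [ 0.5109 -0.3378  0.148 ] yawx 16.26 tilt [-0.001  0.    -1.   ] shift/0.15 [ 0.002 -0.005  0.087] clk 11.3
```

View pics/c3.png

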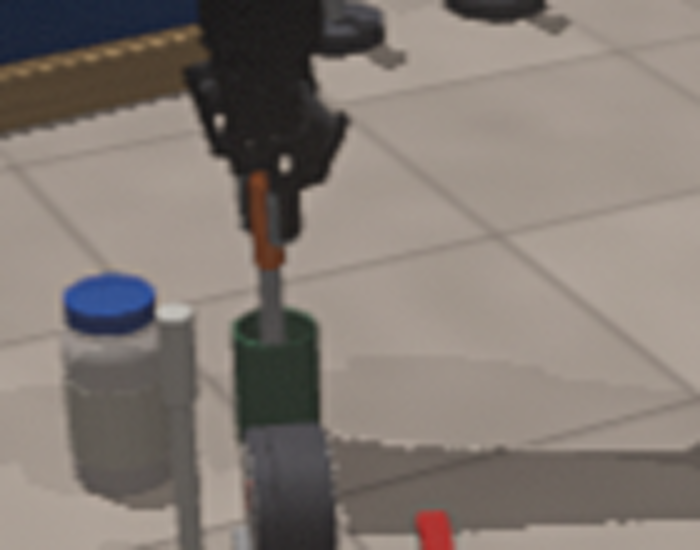

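The crop shows the rod's shank entering the green cup at (272,330), about on centre and clear of the rim, with jar and grey rod untouched. I'll lower the last 12 mm, then release and retreat upward.

```bash
python3 -m pendant '[{"hand":-1,"translation":[0,0,0.03],"turn":[0,0,0]},{"hand":-1,"translation":[0,0,0.06],"turn":[0,0,0]},{"hand":-1,"translation":[0,0,0.08],"turn":[0,0,0]},{"hand":-1,"translation":[0,0,0.085],"turn":[0,0,0]},{"hand":-1,"translation":[0,0,0.085],"turn":[0,0,0]},{"hand":-0.4,"translation":[0,0,0.085],"turn":[0,0,0]},{"hand":-0.1,"translation":[0,0,0.085],"turn":[0,0,0]},{"hand":0.5,"translation":[0,0,0.085],"turn":[0,0,0]}]'
python3 -m pendant '[{"hand":1,"translation":[0,0,0],"turn":[0,0,0]},{"hand":1,"translation":[0,0,0],"turn":[0,0,0]},{"hand":1,"translation":[0,0,0],"turn":[0,0,0]},{"hand":1,"translation":[0,0,-0.1],"turn":[0,0,0]},{"hand":1,"translation":[0,0,-0.25],"turn":[0,0,0]},{"hand":1,"translation":[0,0,-0.4],"turn":[0,0,0]},{"hand":1,"translation":[0,0,-0.55],"turn":[0,0,0]},{"hand":1,"translation":[0,0,-0.65],"turn":[0,0,0]}]'
python3 - <<'E'
from m import *
w=snap('wrist','w4'); a=snap('scene','s4'); b=snap('top','t4')
cv2.imwrite('pics/c4.png',np.hstack([cv2.resize(w['pixels'],(400,300)),cv2.resize(a['pixels'][90:180,160:280],(400,300))]))
t=np.radians(-111.); p=[.578+.1*np.cos(t),.047+.1*np.sin(t)]; print('lever grip',p)
E
python3 go.py .542 -.046 .23
```

```text
clock: 12.35
eef_pos: [0.5111, -0.338, 0.1362]
tool_rot: [0.99, 0.141, 0.0, 0.0]
contact_force: [0.1, 0.4, 0.2]
width: 0.65
gripper_force: 0.0
clock: 13.35
eef_pos: [0.5115, -0.338, 0.2357]
tool_rot: [0.99, 0.141, 0.001, 0.001]
contact_force: [1.0, -0.5, -0.6]
width: 0.998
gripper_force: 0.0
lever grip [np.float64(0.5421632050454699), np.float64(-0.04635804264972018)]
pos [ 0.5113 -0.338   0.2344] yawx 16.26 tilt [ 0.001 -0.001 -1.   ] shift/0.15 [ 0.741 -1.812  0.028] clk 13.5
```

View pics/c4.png

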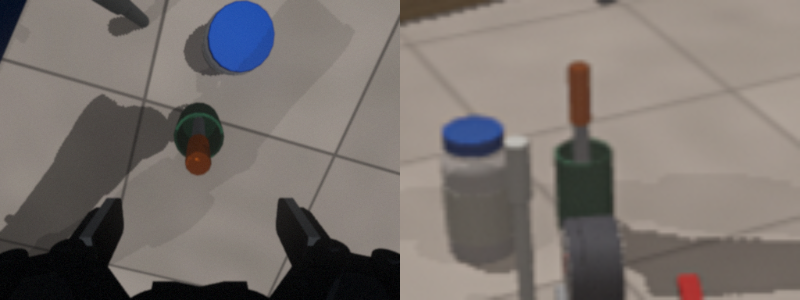

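The left half shows the rod in the cup at (200,150); the right half shows it standing upright in the cup at (582,140), let go. Next I'll move toward the lever and turn the tool across it.

```bash
python3 -m pendant '[{"hand":1,"translation":[0.03,-0.07,0],"turn":[0,0,0]},{"hand":1,"translation":[0.08,-0.19,0],"turn":[0,0,0]},{"hand":1,"translation":[0.14,-0.34,0],"turn":[0,0,0]},{"hand":1,"translation":[0.2,-0.49,0],"turn":[0,0,0]},{"hand":1,"translation":[0.26,-0.64,0],"turn":[0,0,0]},{"hand":1,"translation":[0.32,-0.79,0],"turn":[0,0,0]},{"hand":1,"translation":[0.37,-0.9,0],"turn":[0,0,0]},{"hand":1,"translation":[0.37,-0.9,0],"turn":[0,0,0]}]'
python3 -m pendant '[{"hand":1,"translation":[0.03,-0.07,0],"turn":[0,0,-0.02]},{"hand":1,"translation":[0.08,-0.19,0],"turn":[0,0,-0.06]},{"hand":1,"translation":[0.14,-0.34,0],"turn":[0,0,-0.11]},{"hand":1,"translation":[0.2,-0.49,0],"turn":[0,0,-0.16]},{"hand":1,"translation":[0.26,-0.64,0],"turn":[0,0,-0.21]},{"hand":1,"translation":[0.32,-0.79,0],"turn":[0,0,-0.26]},{"hand":1,"translation":[0.37,-0.91,0],"turn":[0,0,-0.29]},{"hand":1,"translation":[0.37,-0.91,0],"turn":[0,0,-0.29]}]'
python3 - <<'E'
from m import *
w=snap('wrist','w5'); cv2.imwrite('pics/c5.png',w['pixels'])
ax=np.array([.578,.047])
def lev(c,roi,name):
    m,ce,st,_=blob(c,[0,150,60],[5,255,255],roi); v,u=np.nonzero(m)
    Q=np.array([onz(c,x,y,.099)[:2] for x,y in zip(u,v)]); r=np.linalg.norm(Q-ax,axis=1); Q=Q[(r>.05)&(r<.12)]
    l=cv2.fitLine(Q.astype(np.float32),2,0,.001,.001).ravel(); d=l[:2]*(-1 if l[1]>0 else 1)
    n=np.array([-d[1],d[0]]); print(name,'yaw',np.degrees(np.arctan2(d[1],d[0])),'offset of axis from line',(ax-l[2:])@n,'tip r',r.max(), 'mean',Q.mean(0))
lev(load('t0'),(160,110,300,260),'t0'); lev(w,(0,0,512,384),'w5')
m,ce,st,cn=blob(w,[22,130,80],[35,255,255]); print('flag w5',bar(w,cn,.055),st)
m,ce,st,_=blob(load('t0'),[22,130,80],[35,255,255],(160,110,300,260))
for c,mm in ((load('t0'),m),):
    v,u=np.nonzero(mm); Q=np.array([onz(c,x,y,.053)[:2] for x,y in zip(u,v)]); l=cv2.fitLine(Q.astype(np.float32),2,0,.001,.001).ravel(); print('flag t0 yaw',np.degrees(np.arctan2(l[1],l[0])),'via axis',np.degrees(np.arctan2(*(Q.mean(0)-ax)[::-1])))
E
python3 go.py .542 -.046 .085
```

```text
clock: 14.5
eef_pos: [0.5269, -0.1905, 0.2335]
tool_rot: [0.99, 0.143, 0.0, -0.0]
contact_force: [-0.3, 0.4, -0.4]
width: 1.003
gripper_force: 0.0
clock: 15.5
eef_pos: [0.5417, -0.0451, 0.2335]
tool_rot: [0.826, 0.564, 0.0, -0.0]
contact_force: [0.9, -1.1, -1.1]
width: 0.996
gripper_force: 0.0
t0 yaw -110.85374 offset of axis from line -0.000980670070948788 tip r 0.12876871644136606 mean [ 0.54817355 -0.03405218]
pos [ 0.5416 -0.0465  0.2335] yawx 68.43 tilt [-0. -0. -1.] shift/0.15 [0.005 0.001 0.99 ] clk 15.55Traceback (most recent call last):
  File "<stdin>", line 9, in <module>
  File "<stdin>", line 7, in lev
cv2.error: OpenCV(4.12.0) /io/opencv/modules/imgproc/src/linefit.cpp:50: error: (-215:Assertion failed) count > 0 in function 'fitLine2D_wods'
```

View pics/c5.png

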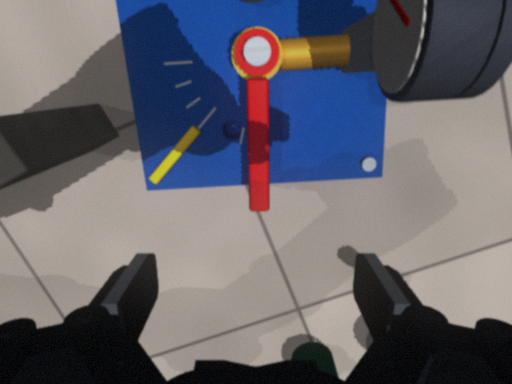

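Wrist picture: hub at (257,52), lever straight down to (260,208) and parallel to the tool's x. The flag runs (197,129)→(153,181), the socket at (232,130) is empty, and the prism is at the far left. I'll descend over the lever and grip it.

```bash
python3 -m pendant '[{"hand":1,"translation":[0,0,0.12],"turn":[0,0,0]},{"hand":1,"translation":[0,0,0.26],"turn":[0,0,0]},{"hand":1,"translation":[0,0,0.4],"turn":[0,0,0]},{"hand":1,"translation":[0,0,0.54],"turn":[0,0,0]},{"hand":1,"translation":[0,0,0.68],"turn":[0,0,0]},{"hand":1,"translation":[0,0,0.82],"turn":[0,0,0]},{"hand":1,"translation":[0,0,0.94],"turn":[0,0,0]},{"hand":1,"translation":[0,0,1],"turn":[0,0,0]}]'
python3 -m pendant '[{"hand":1,"translation":[0,0,0.04],"turn":[0,0,0]},{"hand":1,"translation":[0,0,0.05],"turn":[0,0,0]},{"hand":-0.3,"translation":[0,0,0.05],"turn":[0,0,0]},{"hand":-1,"translation":[0,0,0.05],"turn":[0,0,0]},{"hand":-1,"translation":[0,0,0.05],"turn":[0,0,0]},{"hand":-1,"translation":[0,0,0.05],"turn":[0,0,0]},{"hand":-1,"translation":[0,0,0.05],"turn":[0,0,0]},{"hand":-1,"translation":[0,0,0.05],"turn":[0,0,0]}]'
python3 - <<'E'
from m import *
w=load('w5'); ax=np.array([.578,.047])
f=lambda u,v,z: onz(w,u,v,z)[:2]
yw=lambda d: np.degrees(np.arctan2(d[1],d[0]))
_,_,_,cn=blob(w,[22,130,80],[35,255,255],(130,110,220,200)); a,b,wd=bar(w,cn,.055); print('flag ends',a,b,wd,'yaw',yw(a-b),yw(b-a), yw((a+b)/2-ax))
print('hub',f(257,50,.110),'lever yaw', yw(f(260,207,.099)-f(258,85,.099)))
s=bot.observe(); p=np.array(s['eef_pos'][:2]); print('grip r,yaw',np.linalg.norm(p-ax),yw(p-ax))
# arc rows: rotate about ax clockwise by k deg, in tool axes /0.15
from scipy.spatial.transform import Rotation as Ro
R=Ro.from_quat(s['tool_rot'])
for k in (5,10,15,20,25,30,35,40,42,43):
    q=np.radians(-k); d=p-ax; e=np.array([d[0]*np.cos(q)-d[1]*np.sin(q),d[0]*np.sin(q)+d[1]*np.cos(q)])+ax-p
    print(k,(R.inv().apply([*e,0])/.15).round(3)[:2], 'turn z',round(k/180,3))
E
```

```text
clock: 16.55
eef_pos: [0.5411, -0.0479, 0.0825]
tool_rot: [0.828, 0.561, -0.001, -0.0]
contact_force: [-0.5, 0.2, 0.5]
width: 0.999
gripper_force: 0.0
clock: 17.55
eef_pos: [0.542, -0.0464, 0.0765]
tool_rot: [0.827, 0.562, 0.0, 0.0]
contact_force: [1.1, -2.0, 5.7]
width: 0.197
gripper_force: 59.8
flag ends [ 0.4416158 -0.0202972] [0.50345767 0.01074109] 9.1792965 yaw -153.34802 26.651966 -153.85089052405655
hub [0.57960528 0.04920753] lever yaw -110.24811740032914
grip r,yaw 0.10006435427574487 -111.06010910271306
5 [ 0.002 -0.058] turn z 0.028
10 [ 0.009 -0.116] turn z 0.056
15 [ 0.021 -0.173] turn z 0.083
20 [ 0.038 -0.228] turn z 0.111
25 [ 0.06  -0.282] turn z 0.139
30 [ 0.087 -0.334] turn z 0.167
35 [ 0.117 -0.384] turn z 0.194
40 [ 0.152 -0.43 ] turn z 0.222
42 [ 0.168 -0.448] turn z 0.233
43 [ 0.175 -0.456] turn z 0.239
```

```bash
python3 -m pendant '[{"hand":-1,"translation":[0.002,-0.058,0],"turn":[0,0,0.028]},{"hand":-1,"translation":[0.009,-0.116,0],"turn":[0,0,0.056]},{"hand":-1,"translation":[0.021,-0.173,0],"turn":[0,0,0.083]},{"hand":-1,"translation":[0.038,-0.228,0],"turn":[0,0,0.111]},{"hand":-1,"translation":[0.06,-0.282,0],"turn":[0,0,0.139]},{"hand":-1,"translation":[0.087,-0.334,0],"turn":[0,0,0.167]},{"hand":-1,"translation":[0.087,-0.334,0],"turn":[0,0,0.167]},{"hand":-1,"translation":[0.087,-0.334,0],"turn":[0,0,0.167]}]'
python3 - <<'E'
from m import *
from scipy.spatial.transform import Rotation as Ro
ax=np.array([.578,.047]); s=bot.observe(); p=np.array(s['eef_pos'][:2]); d=p-ax; y=np.degrees(np.arctan2(d[1],d[0])); print(np.linalg.norm(d),y, s['clock'])
R=Ro.from_quat(s['tool_rot']); print('tool x yaw-180',np.degrees(np.arctan2(*R.as_matrix()[1::-1,0]))-180)
for T in (-145,-150,-153.3):
    q=np.radians(T); e=ax+.1*np.array([np.cos(q),np.sin(q)])-p; print(T,(R.inv().apply([*e,0])/.15).round(3)[:2],round((y-T)/180,3))
E
```

```text
clock: 18.55
eef_pos: [0.4997, -0.0152, 0.0764]
tool_rot: [0.944, 0.33, 0.0, -0.0]
contact_force: [-1.6, 0.6, 7.6]
width: 0.196
gripper_force: 60.3
0.09998594681678628 -141.54564159181623 18.55
tool x yaw-180 -141.47918815884688
-145 [ 0.001 -0.04 ] 0.019
-150 [ 0.007 -0.098] 0.047
-153.3 [ 0.014 -0.136] 0.065
```

Swinging smoothly (r = 100 mm, forces small). I'll finish the last 11.8° and hold, then let go and rise.

```bash
python3 -m pendant '[{"hand":-1,"translation":[0.001,-0.04,0],"turn":[0,0,0.019]},{"hand":-1,"translation":[0.003,-0.07,0],"turn":[0,0,0.034]},{"hand":-1,"translation":[0.007,-0.098,0],"turn":[0,0,0.047]},{"hand":-1,"translation":[0.014,-0.136,0],"turn":[0,0,0.065]},{"hand":-1,"translation":[0.014,-0.136,0],"turn":[0,0,0.065]},{"hand":-1,"translation":[0.014,-0.136,0],"turn":[0,0,0.065]},{"hand":-1,"translation":[0.014,-0.136,0],"turn":[0,0,0.065]},{"hand":-1,"translation":[0.014,-0.136,0],"turn":[0,0,0.065]}]'
python3 -m pendant '[{"hand":-0.4,"translation":[0,0,0],"turn":[0,0,0]},{"hand":0.2,"translation":[0,0,0],"turn":[0,0,0]},{"hand":1,"translation":[0,0,0],"turn":[0,0,0]},{"hand":1,"translation":[0,0,0],"turn":[0,0,0]},{"hand":1,"translation":[0,0,-0.1],"turn":[0,0,0]},{"hand":1,"translation":[0,0,-0.25],"turn":[0,0,0]},{"hand":1,"translation":[0,0,-0.4],"turn":[0,0,0]},{"hand":1,"translation":[0,0,-0.55],"turn":[0,0,0]}]'
python3 -m pendant '[{"hand":1,"translation":[0,0,-0.1],"turn":[0,0,0]},{"hand":1,"translation":[0,0,-0.25],"turn":[0,0,0]},{"hand":1,"translation":[0,0,-0.4],"turn":[0,0,0]},{"hand":1,"translation":[0,0,-0.5],"turn":[0,0,0]},{"hand":1,"translation":[0,0,-0.5],"turn":[0,0,0]},{"hand":1,"translation":[0,0,-0.5],"turn":[0,0,0]},{"hand":1,"translation":[0,0,-0.5],"turn":[0,0,0]},{"hand":1,"translation":[0,0,-0.5],"turn":[0,0,0]}]'
python3 - <<'E'
from m import *
w=snap('wrist','w6'); a=snap('scene','s6'); ax=np.array([.578,.047])
cv2.imwrite('pics/c6.png',np.hstack([cv2.resize(w['pixels'],(400,300)),cv2.resize(a['pixels'][90:270,160:400],(400,300))]))
yw=lambda d: np.degrees(np.arctan2(d[1],d[0]))
for n,lo,hi,z in(('red',[0,140,60],[5,255,255],.099),('red2',[174,140,60],[180,255,255],.099),('yel',[22,130,80],[35,255,255],.055)):
    m=cv2.inRange(cv2.cvtColor(w['pixels'],cv2.COLOR_BGR2HSV),np.array(lo),np.array(hi)); v,u=np.nonzero(m)
    if len(u)<5: continue
    Q=np.array([onz(w,x,y,z)[:2] for x,y in zip(u,v)]); r=np.linalg.norm(Q-ax,axis=1); k=(r>.04)&(r<.165)&(Q[:,0]<.56); Q=Q[k]
    if len(Q)<5: continue
    l=cv2.fitLine(Q.astype(np.float32),2,0,.001,.001).ravel(); print(n,len(Q),'yaw',yw(-l[:2]),yw(l[:2]),'via axis',yw(Q.mean(0)-ax))
E
```

```text
clock: 19.55
eef_pos: [0.4885, 0.0022, 0.0764]
tool_rot: [0.973, 0.232, -0.0, -0.0]
contact_force: [-2.9, -0.2, 8.8]
width: 0.199
gripper_force: 60.4
clock: 20.55
eef_pos: [0.4886, 0.0016, 0.1592]
tool_rot: [0.973, 0.231, -0.0, -0.0]
contact_force: [0.4, -1.0, -0.0]
width: 1.0
gripper_force: 0.0
clock: 21.55
eef_pos: [0.4885, 0.0016, 0.233]
tool_rot: [0.973, 0.231, -0.0, -0.0]
contact_force: [0.6, 0.7, 0.1]
width: 1.003
gripper_force: 0.0
red 81 yaw 158.91843 -21.08157 via axis -153.76635058212355
red2 1886 yaw -153.03484 26.965155 via axis -154.09973271922615
yel 63 yaw 118.68419 -61.315807 via axis -153.97188338987556
```

View pics/c6.png

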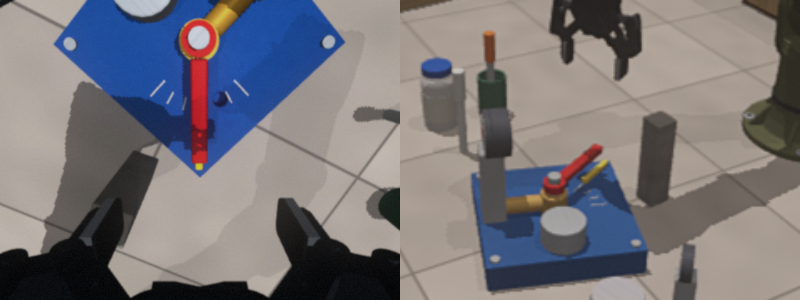

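In the left half the lever covers the flag, whose yellow tip shows centred under it at (199,167). Measured yaws agree within 1° (lever -153.0 against flag -153.3). In the right half the rod stands in the cup at (490,70), the prism is upright, and the gripper is clear. Handing in.

```bash
python3 -c "
from rig import bot
print(bot.job_done())"
```

```text
the job is handed in; nothing more can be done
None
```

The job is handed in (no verdict was returned): the lock rod stands in the green cup and the red lever measured within about 1° of the yellow flag; the gripper was open and clear, and the clock was at about 22 s of 61 s.

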